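Crank the sample carousel, draw the sagging guard bolt and hold the gate ajar

ROBOT

A 7-joint arm with a two-finger parallel gripper is mounted at the origin on the work surface. World frame = base frame: x ahead of the robot, y to its left, z up, the work surface at z = 0. Lengths are in m, angles in rad, forces in N, time in s.
With the tool pointing down it reaches from about 0.35 to 0.9 m from the base axis. Payload 19.9 kg.
Tool frame: the origin (TCP) lies midway between the tips of the shut fingers; the grasp point (between the pads) lies r.grip_point_offset behind it (r.grip_point_offset is the distance from the TCP to the grasp point, in m); x points along the fingers, y is the direction in which the jaws open and shut, and the axes are right-handed (so a half turn about x gives the same grasp; the last joint's range is limited). The gripper opens to 94 mm and grips with 3 to 60 N. Pads are 16 mm wide; open, the fingers measure 119 mm over their backs; the gripper's body (75 mm by 177 mm) begins 78 mm behind the grasp point.
Start: joints at [-1.173, 0.417, -0.01, 1.614, 0.005, 1.111, -0.053], TCP at [0.266, 0.566, 0.205] pointing down, gripper open.
Joint ranges: [-2.81, 2.81], [-0.39, 2.02], [-1.27, 1.25], [0.06, 2.57], [-1.19, 4.33], [0.19, 2], [-2.82, 2.82]. Speed limits (rad/s): [1.89, 1.89, 2.39, 2.39, 3.01, 3.01, 3.01].

INTERFACE

Orientations are given as a unit quaternion [w, x, y, z].
In Python, from station import r, gripper_open, close, planner, observe, imaging, job_done gives the robot as it stands. Calls block until the motion is done:
- r.move_ptp(position, orientation): joint-space move of the TCP to a pose.
- r.line_to(position, orientation=None, feed=0.15, threshold=None): straight line of the TCP; orientation=None keeps the orientation; feed is the mean speed in m/s. With threshold (N) it stops when the force on the tool has changed by that much, and returns True; else False.
- r.goto_joints(angles): joint-space move.
- gripper_open() and close(effort=None): open the fingers fully, or close them until they stop; effort is the grip in N (None keeps the last).
- r.pause(seconds).
- planner.solve_ik(position, orientation): joint angles nearest the present ones, or None.
- observe(): the state.
- imaging.snapshot(name): name is "scene" or "top"; returns a dict with "img" (480x640x3 uint8, red, green, blue), "depth" (480x640 float32, m along the optical axis (not along the pixel's ray), 0 where there is no reading), "K" (3x3 intrinsics, pixels), "view" (4x4, takes a point from world to camera coordinates). Camera axes: x right, y down, z forward; pixel columns grow to the right and rows downward; lengths in m; the calibration is good to about 2 mm. A picture is of the moment at which its call begins.
A pose or a line that the arm cannot do raises r.IKError and nothing moves.
- job_done(): hands the job in, once; it reports no verdict.
The state is a dict: "time_s": time; "joint_positions": joint angles; "dq": joint speeds; "tau": joint torques, N m; "tool_pos": TCP position; "tcp_rot": TCP orientation; "ft_force": force on the tool from outside, world axes, zero at the start; "ft_torque": the same for the moment, N m; "grip_width": finger opening in m.
Only numpy, scipy, OpenCV 4.12 (cv2) and the standard library are available. Lean on these libraries where they do the work, as an engineer would, in place of code of your own. Each camera call takes 0.05 s, during which the arm holds its last target. There are 200 camera calls.

TASK

Stir up the settled samples by cranking the carousel at least one full turn, either way round, with its guard gate still shut and bolted. Then draw the sagging gate bolt all the way back, lifting it over the bent keeper, and pull the sprung gate towards you until its free edge stands five to ten centimetres out from its post. Finish while still holding the gate ajar like that, with the bolt left drawn and the other things on the bench left alone.

Things in the scene. Friction and masses are not known exactly. Their poses are not given: they have to be found in the camera images.
- guard: Fixed clear-walled guard, open at the top: grey base 250 x 250 mm, 15 mm thick, clear panels and aluminium rails up to 145 mm above the bench on three sides, gate on the fourth. Origin: on the bench, under the carousel's axis. Its -x side carries the gate; its +y runs along the shut gate from the hinge to the free edge; z up.
- carousel_axis (a point): Point on the vertical axis of the carousel, at the mid-height of the crank's grip, 180 mm above the bench. The carousel is a white two-deck disc of 150 mm with ten capped tubes, tops 117 mm above the bench.
- crank_knob (a point): Middle of the crank's upright black grip, 20 mm diameter and 36 mm tall (159 to 195 mm above the bench), which spins freely on its own pin. It goes round the carousel axis at 45 mm radius; the flat crank arm lies under it, its top 156 mm above the bench. The crank may start at any angle.
- carousel (a joint): Turn of the carousel, rad, 0 at the start, growing counter-clockwise from above, negative clockwise; no stops, it counts on past a full turn (6.28). Light friction; it stays where it is left.
- gate (a joint): Opening of the gate, rad: 0 shut, grows as the free edge swings out on the guard's -x side (counter-clockwise from above), stop at 1.5. A spring shuts it (about 0.12 N m when shut, 0.25 N m at 0.42 rad), so it shuts if let go. The free edge is 168 mm from the hinge: 0.42 rad is about 7 cm.
- gate_hinge (a point): Point on the gate's vertical hinge axis, 130 mm above the bench. The gate is a clear panel in an aluminium frame 12 mm thick, its top 145 mm above the bench.
- gate_free_edge (a point): Top of the gate's free edge (the edge at the keeper), 145 mm above the bench.
- bolt_ball (a point): Centre of the steel ball, 24 mm diameter, on top of the bolt's upright 10 mm stem, 62 mm above the rod's axis; 192 mm above the bench while the bolt sags. It stands 22 mm outside the gate's mid-plane, 130 mm from the hinge along the gate when the bolt is home and 80 mm when fully drawn.
- bolt_nose_foot (a point): Underside of the nose (12 mm square, 17 mm below the rod's axis). While the bolt sags at home it hangs 9 mm below the keeper lip's top and 5 mm or less behind it, so a straight pull jams: raise the bolt 11 mm or more until the nose has passed the lip, about 25 mm of pull.
- bolt (a joint): How far the bolt is drawn, m: 0 to 0.003 home in the keeper, 0.05 fully drawn towards the gate's hinge (along the gate). About 1 N of friction; it stays where it is left.
- bolt_lift (a joint): How far the bolt is raised in its staples, m: 0 sagging, 0.02 highest. It drops back by its own weight (bolt 0.1 to 0.2 kg).
- amber_bottle: Bystander: amber bottle, 60 mm diameter, 120 mm tall, beside the guard. Origin under its centre.
- white_jar: Bystander: white jar, 52 mm diameter, 60 mm tall, in front of the guard. Origin under its centre.
- marker: Bystander: black pen lying on the bench in front of the gate, 14 mm thick, 130 mm long. Origin under its middle.
- tube_rack: Bystander: white tube rack 200 x 70 mm, 92 mm tall with its tubes. Origin under its centre.
- beaker: Bystander: grey beaker, 64 mm across, 80 mm tall. Origin under its centre.
- tip_box: Bystander: open blue box 90 x 120 mm, 50 mm tall. Origin under its centre.
- keeper (a point): Top of the bent steel keeper's lip, on the post at the gate's free edge, 122 mm above the bench. The lip is 4 mm thick, stands upright across the bolt's way, its top bent over towards the post. Three level bars across its front (top 164 mm above the bench) keep the bolt's nose, and so the gate, from coming out forwards while the bolt is home.
- bolt_rod (a point): Point on the bolt's axis under the ball. The bolt is a 12 mm steel rod, 153 mm long, running level along the gate's outer face through two tall wire staples (tops 164 mm above the bench), with a nose turned down at its tip by the post.

How it is judged:
By the outcome, as a careful person would: the job done as asked, in the order asked, and still so for the second after the job is handed in, while the arm keeps its last pose, push and grip.
It also fails if it takes over 58 s, if anything falls off the work surface, if the arm or the gripper's body presses on something with over 40 N, if the wrist force passes 120 N, or if a joint passes its speed limit or range.

## Working session

There is one attempt and no reset: what is moved stays moved. The work goes in short steps, each a Python script; the robot and the scene stay as the last script left them, time stands still between calls to the robot, and variables do not carry over. Pictures are saved under pics/ and viewed, about 8 in all and at most 12, crops included, and the job is handed in when it is done.

```bash
ls; mkdir -p pics; python3 - <<'E'
from station import r,observe,imaging
import cv2,numpy as np
for n in("top","scene"):
    s=imaging.snapshot(n); np.savez(f"{n}0.npz",**s); cv2.imwrite(f"pics/{n}0.png",s["img"][:,:,::-1])
    V=np.linalg.inv(s["view"]); print(n,V[:3,3].round(3),V[:3,2].round(3),s["K"].round(1).tolist())
o=observe(); print(o); print(r.grip_point_offset)
E
```

```text
pics
top [0.357 0.054 1.14 ] [ 0.14   0.021 -0.99 ] [[504.6, 0.0, 314.6], [0.0, 504.6, 237.5], [0.0, 0.0, 1.0]]
scene [1.243 0.809 1.176] [-0.509 -0.502 -0.699] [[619.6, 0.0, 326.0], [0.0, 619.6, 238.2], [0.0, 0.0, 1.0]]
{'time_s': 0.1, 'joint_positions': array([-1.17248922,  0.41789069, -0.01029898,  1.61406222,  0.00470079,
        1.11066615, -0.05299398]), 'dq': array([-0.0011654 , -0.00137542,  0.00146656, -0.00135903, -0.00075655,
       -0.00155253, -0.00123121]), 'tau': array([ 1.88858074e-03, -8.52585912e+01,  6.41005486e-01, -4.26694357e+01,
       -4.87165118e-02,  1.64482836e-02,  3.08260041e-05]), 'tool_pos': array([0.26598563, 0.56524333, 0.20492433]), 'tcp_rot': array([ 0.69003095,  0.15389021,  0.69012766, -0.15459271]), 'ft_force': array([-0.40544329, -0.77898615, -0.68482492]), 'ft_torque': array([ 0.07899821,  0.02579472, -0.00313061]), 'grip_width': 0.09384593151228264}
0.0188
```

View pics/top0.png

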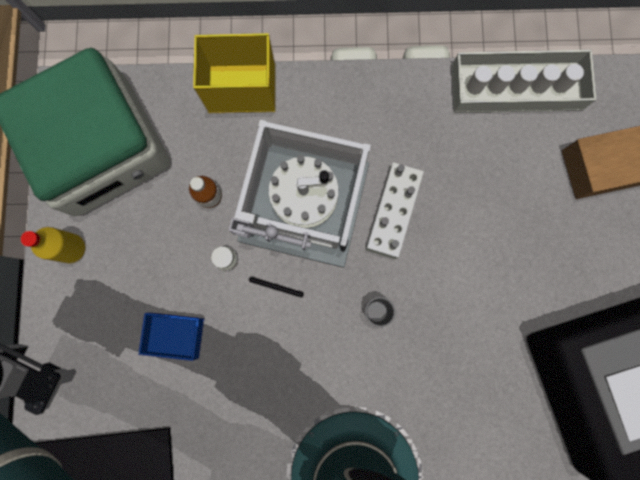

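View pics/scene0.png

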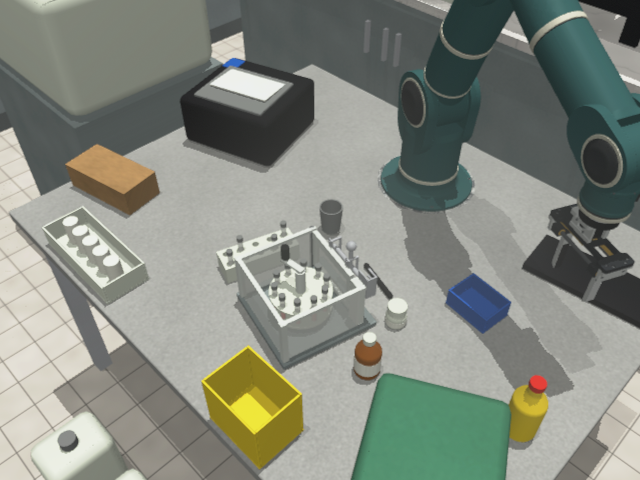

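```bash
python3 - <<'E'
import cv2
a=cv2.imread("pics/top0.png")[110:275,220:380]; b=cv2.imread("pics/scene0.png")[215:345,225:405]
cv2.imwrite("pics/c1.png",cv2.resize(a,None,fx=3.6,fy=3.6,interpolation=cv2.INTER_CUBIC))
cv2.imwrite("pics/c2.png",cv2.resize(b,None,fx=4.4,fy=4.4,interpolation=cv2.INTER_CUBIC))
E
```

```text
(no output)
```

View pics/c1.png

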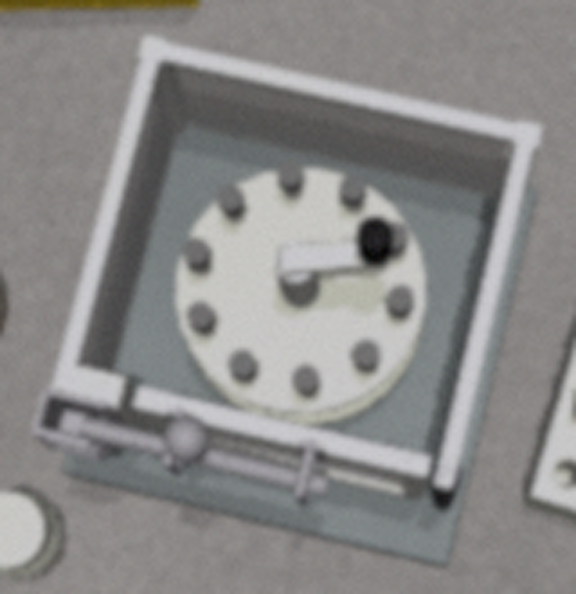

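View pics/c2.png

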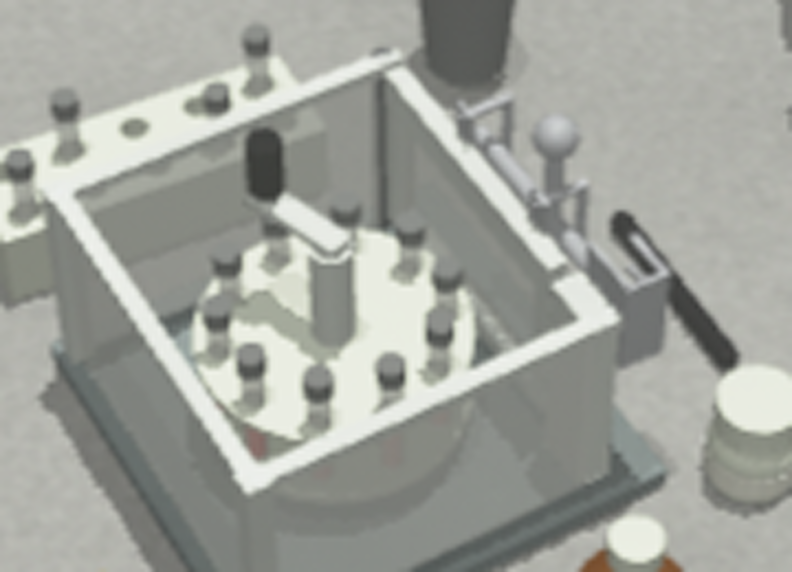

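```bash
cat >h.py <<'E'
import numpy as np
def ray(s,uv):
    V=np.linalg.inv(s["view"]); d=V[:3,:3]@np.linalg.inv(s["K"])@np.array([uv[0],uv[1],1.]); return V[:3,3],d
def onz(s,uv,z):
    o,d=ray(s,uv); return o+d*(z-o[2])/d[2]
def tri(s1,u1,s2,u2):
    A=np.zeros((3,3));b=np.zeros(3);L=[ray(s1,u1),ray(s2,u2)]
    for o,d in L:
        d=d/np.linalg.norm(d);P=np.eye(3)-np.outer(d,d);A+=P;b+=P@o
    p=np.linalg.solve(A,b); return p,[np.linalg.norm(np.cross(p-o,d/np.linalg.norm(d))) for o,d in L]
def proj(s,p):
    c=s["view"]@np.append(p,1.); q=s["K"]@c[:3]; return q[:2]/q[2]
E
python3 - <<'E'
from h import *
import cv2
t=np.load("top0.npz");s=np.load("scene0.npz")
c1=lambda x,y:((x+.5)/3.6+220-.5,(y+.5)/3.6+110-.5); c2=lambda x,y:((x+.5)/4.4+225-.5,(y+.5)/4.4+215-.5)
# dark knob masks
def dark(im,x0,x1,y0,y1,th):
    m=(im[y0:y1,x0:x1].max(2)<th); ys,xs=np.nonzero(m); return (xs.mean()+x0,ys.mean()+y0,m.sum())
kt=dark(t["img"],317,330,168,186,45);ks=dark(s["img"],276,292,240,262,60);print(kt,ks)
p=tri(t,kt[:2],s,ks[:2]);print("knob tri",p, "top-z.195",onz(t,c1(375,241),.195),"scene z.177",onz(s,ks[:2],.177))
print("ball",tri(t,c1(184,439),s,c2(555,136)),onz(t,c1(184,439),.192),onz(s,c2(555,136),.192))
caps=np.array([onz(t,c1(*c),.117)[:2] for c in[(291,182),(352,194),(400,302),(366,356),(306,380),(244,366),(202,318),(198,255),(232,202)]])
A=np.c_[2*caps,np.ones(len(caps))];x=np.linalg.lstsq(A,(caps**2).sum(1),rcond=None)[0];R=np.sqrt(x[2]+x[:2]@x[:2]);print("axis",x[:2],"R",R,np.linalg.norm(caps-x[:2],axis=1))
for n,c in dict(BL=(152,47),BR=(530,135),FR=(447,486),gl=(135,397),gr=(430,465),FL=(68,382)).items(): print(n,onz(t,c1(*c),.145))
for n,c in dict(BL=(258,478),BR=(58,190),FR=(388,62),FL=(606,318)).items(): print(n,"scene",onz(s,c2(*c),.145))
for n,c in dict(bottle=c1(-60,282),).items(): pass
print("bottle",onz(t,(204,188),.12),"jar",onz(t,(223,258),.06),"marker",onz(t,(250,280),.014),onz(t,(301,294),.014))
E
```

```text
(np.float64(323.8783783783784), np.float64(176.8918918918919), np.int64(74)) (np.float64(nan), np.float64(nan), np.int64(0))
knob tri (array([nan, nan, nan]), [np.float64(nan), np.float64(nan)]) top-z.195 [0.60874536 0.05562836 0.195     ] scene z.177 [nan nan nan]
ball (array([0.50337317, 0.15774794, 0.19293057]), [np.float64(0.0001241700350504933), np.float64(0.00012417003505027675)]) [0.50343587 0.15794401 0.192     ] [0.50275285 0.15703592 0.192     ]
axis [0.60726879 0.10041301] R 0.05960024248336805 [0.05837115 0.05958169 0.06029544 0.05969175 0.0591071  0.05928588
 0.0596892  0.05995899 0.06039486]
BL [0.73822092 0.18214986 0.145     ]
BR [ 0.68239335 -0.03278322  0.145     ]
FR [0.48262454 0.01762194 0.145     ]
gl [0.53472338 0.1905387  0.145     ]
gr [0.49443165 0.02680419 0.145     ]
FL [0.54372419 0.22813727 0.145     ]
BL scene [0.73455935 0.18365542 0.145     ]
BR scene [ 0.68114137 -0.0304829   0.145     ]
FR scene [0.49058078 0.02166976 0.145     ]
FL scene [0.543335   0.23233928 0.145     ]
bottle [0.60807804 0.30534432 0.12      ] jar [0.46739757 0.27552989 0.06      ] marker [0.42202354 0.22355337 0.014     ] [0.38980446 0.10966375 0.014     ]<stdin>:7: RuntimeWarning: Mean of empty slice.
  ret = ret.dtype.type(ret / rcount)
```

```bash
cat >>h.py <<'E'
from scipy.spatial.transform import Rotation as Ro
AX=np.array([.6073,.1004]); G=np.deg2rad(-14.2); UX=np.array([np.cos(G),np.sin(G)]); UY=np.array([-UX[1],UX[0]])
HINGE=AX-.093*UX-.100*UY; BALL=np.array([.5033,.1576]); 
def quat(a): # tool down, jaws along angle a
    x=np.array([0,0,-1.]);y=np.array([np.cos(a),np.sin(a),0]);return Ro.from_matrix(np.c_[x,y,np.cross(x,y)]).as_quat(scalar_first=True)
def gw(xy): d=np.asarray(xy)-AX; return np.array([d@UX,d@UY])
E
python3 - <<'E'
from h import *
from station import *
o=observe(); q=o["tcp_rot"]; print(Ro.from_quat(q,scalar_first=True).as_matrix().round(3))
K=np.array([.6087,.0556])
for s in(0,np.pi):
    for n,p,a in(("knob",[*K,.165],G),("left",[*(AX+[-.045,0]),.165],G),("ball",[*BALL,.171],G),("end",[*(BALL-.05*UY-.036*UX),.18],G+.42)):
        j=planner.solve_ik(np.array(p),quat(a+s)); print(s,n,None if j is None else np.round(j,2))
print(HINGE,gw(BALL),gw(K))
E
```

```text
[[-0.     0.426  0.905]
 [-0.001  0.905 -0.426]
 [-1.    -0.001  0.   ]]
0 knob [-0.59  0.49  0.61  1.71 -0.32  1.04 -0.12]
0 left [-0.67  0.41  0.56  1.81 -0.25  1.   -0.26]
0 ball [-0.77  0.31  0.49  1.91 -0.17  0.97 -0.45]
0 end [-0.71  0.18  0.44  2.02 -0.09  0.96 -0.05]
3.141592653589793 knob [-0.16  0.43  0.02  1.69 -0.01  1.02  2.76]
3.141592653589793 left [-0.23  0.36 -0.    1.79  0.    0.99  2.66]
3.141592653589793 ball [-0.33  0.28 -0.04  1.89  0.01  0.97  2.52]
3.141592653589793 end [ 0.61  0.33 -1.08  1.99  0.34  1.02  2.68]
[0.49261084 0.02626905] [-0.1148539   0.02994031] [ 0.01234699 -0.04308772]
```

```bash
python3 - <<'E'
from h import *
from station import *
K=np.array([.6087,.0556]); q=quat(G)
r.move_ptp([*K,.26],q); o=observe(); print(o["time_s"],o["tool_pos"])
print(r.line_to([*K,.165],feed=.1,threshold=12)); f0=observe(); print(f0["time_s"],f0["tool_pos"],f0["ft_force"])
close(8); o=observe(); print(o["time_s"],o["grip_width"],o["ft_force"]-f0["ft_force"],o["tool_pos"])
import cv2
s=imaging.snapshot("scene"); cv2.imwrite("pics/s1.png",cv2.resize(s["img"][130:330,180:440,::-1],None,fx=3,fy=3))
E
```

```text
2.3083 [0.60857672 0.05689779 0.25978994]
False
3.4083 [0.60907073 0.05559521 0.16562432] [-0.26911813  1.17507907  0.72837318]
4.5333 0.019509738878089128 [ 0.84240526 -1.78790886 -0.62049748] [0.6087079  0.05553813 0.16500853]
```

View pics/s1.png

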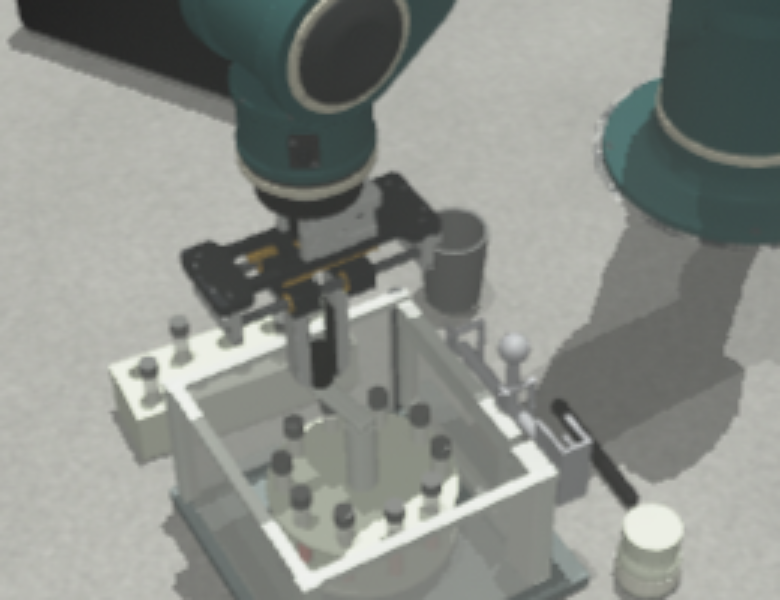

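The picture shows the fingers closed on the black grip at (320,360), clear of rails and ball; width 19.5 mm agrees with the 20 mm grip. Cranking now.

```bash
python3 - <<'E'
from h import *
from station import *
p=observe()["tool_pos"][:2]; a0=np.arctan2(*(p-AX)[::-1]); R=.045; f0=observe()["ft_force"]
N=27; st=np.deg2rad(395)/N
for k in range(1,N+1):
    a=a0+k*st; r.line_to([*(AX+R*np.array([np.cos(a),np.sin(a)])),.165],feed=.06)
    o=observe(); f=o["ft_force"]-f0; e=np.array([np.cos(a),np.sin(a)])
    if k%3==0: print(k,round(o["time_s"],2),"rad %.1f tan %.1f z %.1f"%(f[:2]@e,f[:2]@[-e[1],e[0]],f[2]),round(o["grip_width"],4),(np.linalg.norm(o["tool_pos"][:2]-AX)).round(4))
    if np.linalg.norm(f)>35 or o["grip_width"]<.017: print("ABORT",f); break
import cv2
s=imaging.snapshot("scene"); cv2.imwrite("pics/s2.png",cv2.resize(s["img"][130:330,180:440,::-1],None,fx=3,fy=3))
E
```

```text
3 5.61 rad 9.4 tan -0.2 z -3.1 0.0199 0.0461
6 6.63 rad -0.5 tan 0.7 z -0.0 0.0004 0.0446
ABORT [-0.54114647  0.73889917 -0.04995426]
```

View pics/s2.png

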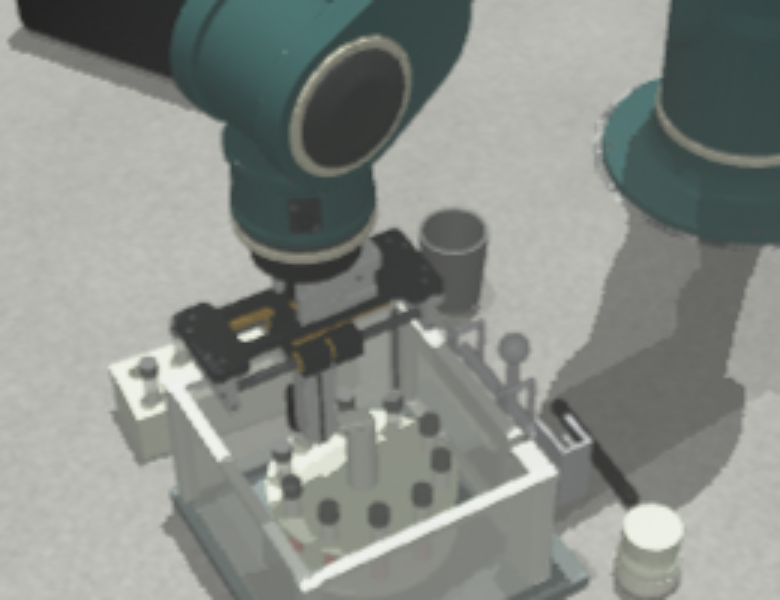

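The fingers had slipped off and shut at about (315,400), with the grip now behind them at (293,405). The pads were parallel to the motion, so the drive was friction only. I'll locate the grip again and turn the wrist with the crank so the jaws push positively.

```bash
python3 - <<'E'
from h import *
from station import *
import cv2
p=observe()["tool_pos"]; r.line_to([p[0],p[1],.25],feed=.2); gripper_open()
q=quat(np.deg2rad(-135))
r.move_ptp([.60,.24,.27],q)
t=imaging.snapshot("top"); np.savez("top1.npz",**t); o=observe(); print(o["time_s"],o["tool_pos"],o["joint_positions"].round(2))
cv2.imwrite("pics/t1.png",cv2.resize(t["img"][100:280,190:390,::-1],None,fx=3.3,fy=3.3))
m=(t["img"].max(2)<45)
c=proj(t,[*AX,.177]); Y,X=np.mgrid[:480,:640]; m&=np.hypot(X-c[0],Y-c[1])<45
n,l,st,ce=cv2.connectedComponentsWithStats(m.astype(np.uint8))
for i in range(1,n):
    if st[i,4]>15:
        w=onz(t,ce[i],.19); d=w[:2]-AX; print(st[i],ce[i],w,np.linalg.norm(d),np.degrees(np.arctan2(d[1],d[0])))
E
```

```text
10.6833 [0.60010353 0.2397201  0.2700142 ] [-1.11  0.61  1.05  1.5  -0.53  1.34 -2.37]
[309 154   8  11  72] [312.375      159.09722222] [0.64535197 0.07745387 0.19      ] 0.04443508909253083 -31.090848951160385
```

View pics/t1.png

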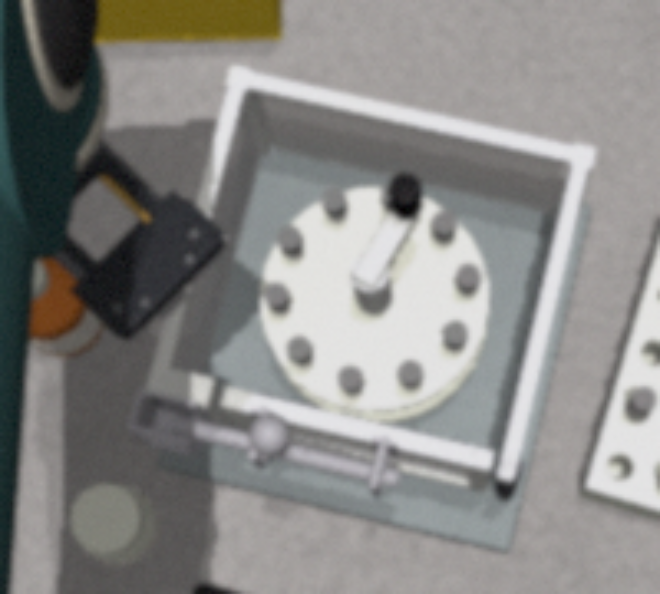

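The picture shows the crank at (403,195), the gate still shut and bolted, and the ball at (268,435). The grip is at -31°, radius 44 mm, so 57° of the turn is done. Regrasping with tangential jaws.

```bash
python3 - <<'E'
from h import *
from station import *
th0=np.deg2rad(-31.); E=lambda a:np.array([np.cos(a),np.sin(a)]); R=.0448
A=lambda th:min(th-np.pi/2,np.deg2rad(146))
P=AX+R*E(th0)
r.line_to([*P,.25],quat(A(th0)),feed=.25)
r.line_to([*P,.165],feed=.12,threshold=12); close(25)
o=observe(); f0=o["ft_force"]; print(o["time_s"],o["grip_width"],f0,o["joint_positions"].round(2))
ths=np.deg2rad(np.linspace(-31,291,21))[1:]
for i,th in enumerate(ths):
    try: r.line_to([*(AX+R*E(th)),.165],quat(A(th)),feed=.08)
    except r.IKError: print("IK",i,np.degrees(th)); break
    o=observe(); f=o["ft_force"]-f0; d=o["tool_pos"][:2]-AX
    if i%3==0: print(i,round(o["time_s"],2),"ang %.0f r %.4f"%(np.degrees(np.arctan2(d[1],d[0])),np.linalg.norm(d)),f.round(1),round(o["grip_width"],4),o["joint_positions"][6].round(2))
    if np.linalg.norm(f)>40 or o["grip_width"]<.017: print("ABORT",f,o["grip_width"]); break
o=observe();d=o["tool_pos"][:2]-AX;print(o["time_s"],o["grip_width"],np.degrees(np.arctan2(d[1],d[0])),o["joint_positions"].round(2))
E
```

```text
13.5083 0.01939604044265497 [1.02356011 0.71408405 0.27887763] [-0.78  0.67  0.92  1.61 -0.57  1.15 -1.83]
0 13.94 ang -15 r 0.0452 [ 5.1 -2.1 -2.6] 0.0194 -1.61
3 15.24 ang 34 r 0.0456 [ 4.4  3.7 -4.4] 0.0197 -0.93
6 16.54 ang 81 r 0.0443 [-2.2 -0.7  0.3] 0.0196 -0.23
9 17.84 ang 130 r 0.0421 [  8.8 -10.5  -3.4] 0.0194 0.53
12 19.14 ang 179 r 0.0408 [ 28.9  -1.8 -21. ] 0.0193 1.35
15 20.44 ang -134 r 0.0407 [ 16.2  15.1 -12.8] 0.0195 2.2
18 21.38 ang -84 r 0.0427 [-0.   7.2  2.1] 0.0195 2.39
21.6833 0.01932073870790947 -67.68118035481145 [-0.12  0.46 -0.03  1.65  0.02  1.03  2.39]
```

```bash
python3 - <<'E'
from h import *
from station import *
import cv2
gripper_open(); p=observe()["tool_pos"]; r.line_to([p[0],p[1],.25],feed=.25); print(observe()["time_s"])
r.move_ptp([*BALL,.25],quat(G)); 
t=imaging.snapshot("top"); m=(t["img"].max(2)<45); c=proj(t,[*AX,.177]); Y,X=np.mgrid[:480,:640]; m&=np.hypot(X-c[0],Y-c[1])<40
n,l,st,ce=cv2.connectedComponentsWithStats(m.astype(np.uint8))
for i in range(1,n):
    if st[i,4]>15: d=onz(t,ce[i],.19)[:2]-AX; print(st[i],np.linalg.norm(d),np.degrees(np.arctan2(d[1],d[0])))
cv2.imwrite("pics/t2.png",t["img"][:,:,::-1])
print(r.line_to([*BALL,.171],feed=.1,threshold=10)); f0=observe(); print(f0["time_s"],f0["tool_pos"],f0["ft_force"])
close(15); o=observe(); print(o["time_s"],o["grip_width"],o["ft_force"]-f0["ft_force"],o["tool_pos"])
s=imaging.snapshot("scene"); np.savez("s3.npz",**s); cv2.imwrite("pics/s3.png",cv2.resize(s["img"][170:320,250:450,::-1],None,fx=4,fy=4))
E
```

```text
23.3833
[277 146  16  50 258] 0.035427322441360376 55.76666604174265
[320 167   8  11  66] 0.044871513462922674 -74.83500427833329
False
26.9583 [0.50363835 0.1576845  0.17153299] [-0.77364248  0.14024009 -0.13402975]
28.05 0.022778690220503488 [ 1.83462656 -0.34259802 -0.17208931] [0.50339072 0.15751813 0.17100813]
```

View pics/s3.png

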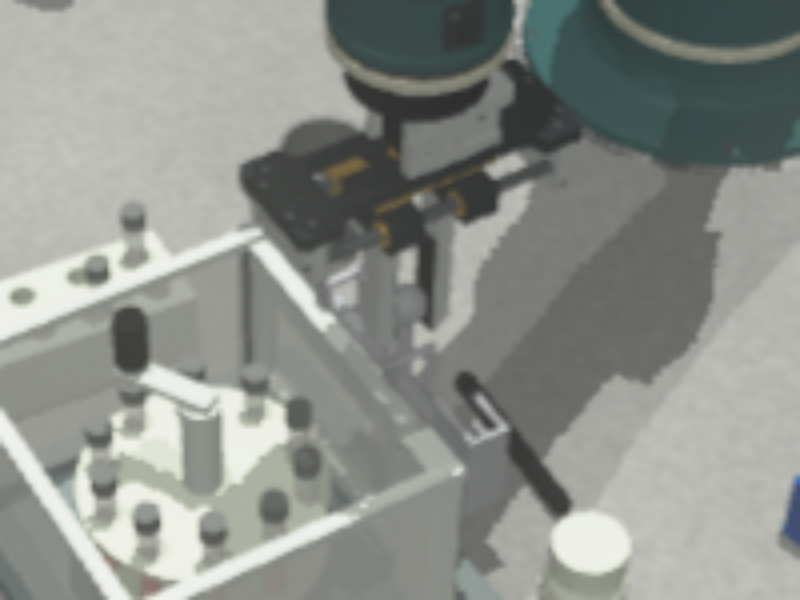

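The picture shows the fingers round the steel ball at (410,300) and the gate shut. The grip measures at -75°, so the carousel has turned about 373°. Now lift, draw and check.

```bash
python3 - <<'E'
from h import *
from station import *
import cv2
close(25)
def rep(n):
    o=observe(); print(n,round(o["time_s"],2),(o["ft_force"]-f0).round(1),round(o["grip_width"],4),o["tool_pos"].round(4)); return o
f0=observe()["ft_force"]
r.line_to([*BALL,.187],feed=.06); rep("lift")
if r.line_to([*(BALL-.030*UY),.187],feed=.06,threshold=20): print("stopped")
rep("30")
if r.line_to([*(BALL-.0515*UY),.187],feed=.06,threshold=15): print("stopped")
o=rep("52"); print(gw(o["tool_pos"][:2])-gw(BALL))
s=imaging.snapshot("scene"); cv2.imwrite("pics/s4.png",cv2.resize(s["img"][170:320,250:450,::-1],None,fx=4,fy=4))
E
```

```text
lift 28.73 [-1.   0.1 -1. ] 0.0222 [0.5035 0.1577 0.1874]
30 29.38 [-0.4 -1.8 -1.3] 0.0225 [0.496  0.1283 0.187 ]
stopped
52 29.76 [-3.4  6.1  0.1] 0.0225 [0.4903 0.1101 0.1868]
[-0.00093056 -0.0492728 ]
```

View pics/s4.png

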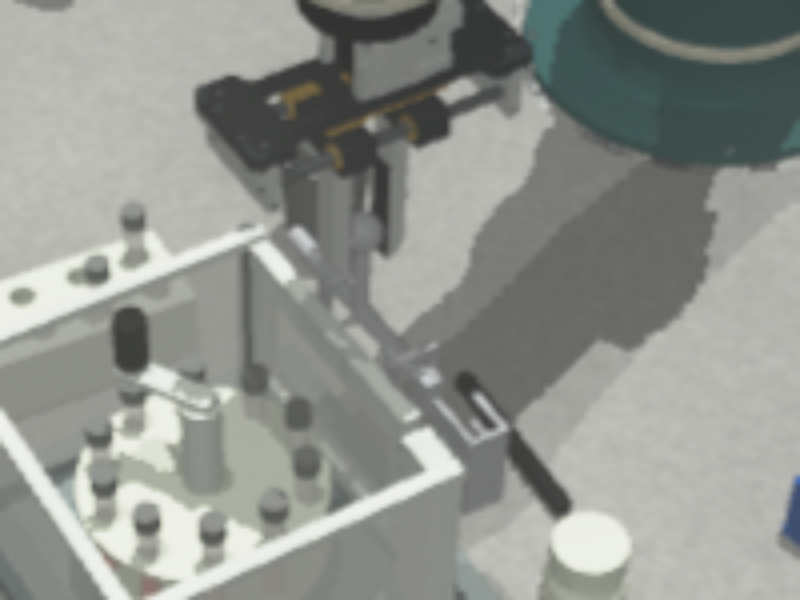

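The picture shows the bolt drawn: the nose at (430,375) is clear of the keeper box at (475,420), and the ball is held at (370,230). The stop was felt at 49.3 mm. Pulling the gate along its arc.

```bash
python3 - <<'E'
from h import *
from station import *
import cv2
o=observe(); f0=o["ft_force"]; p0=o["tool_pos"][:2]; v=p0-HINGE
r.line_to([*p0,.178],feed=.06)
for phi in np.linspace(0,.45,10)[1:]:
    c,s_=np.cos(phi),np.sin(phi); p=HINGE+np.array([[c,-s_],[s_,c]])@v
    r.line_to([*p,.178],quat(G+phi),feed=.05)
    o=observe(); f=o["ft_force"]; u=np.array([-s_*UY[0]*0+0,0]); print(round(phi,2),round(o["time_s"],2),f.round(1),round(o["grip_width"],4),o["tool_pos"].round(4))
    if np.linalg.norm(f)>35 or o["grip_width"]<.019: print("ABORT"); break
for n in("scene","top"):
    s=imaging.snapshot(n); np.savez(n+"5.npz",**s)
    cv2.imwrite(f"pics/{n}5.png",cv2.resize((s["img"][170:320,250:450] if n=="scene" else s["img"][110:290,200:400])[:,:,::-1],None,fx=3.3,fy=3.3))
E
```

```text
0.05 30.35 [-1.3  5.4 -1.5] 0.0226 [0.4855 0.1098 0.1778]
0.1 30.6 [-0.7  4.2 -0.7] 0.0225 [0.4817 0.1093 0.1779]
0.15 30.85 [-0.6  3.6 -1.7] 0.0226 [0.4778 0.1086 0.178 ]
0.2 31.1 [-0.5  3.2 -1.4] 0.0226 [0.4738 0.1078 0.178 ]
0.25 31.35 [-1.3  2.  -1. ] 0.023 [0.4698 0.1068 0.178 ]
0.3 31.6 [-0.5  1.5 -1.3] 0.0228 [0.4659 0.1055 0.1781]
0.35 31.85 [-0.1  1.2 -0.9] 0.0225 [0.4619 0.1041 0.178 ]
0.4 32.1 [ 0.5  0.3 -1.4] 0.0226 [0.4581 0.1024 0.1781]
0.45 32.35 [ 1.3 -1.5 -0.6] 0.0225 [0.4544 0.1006 0.1781]
```

View pics/scene5.png

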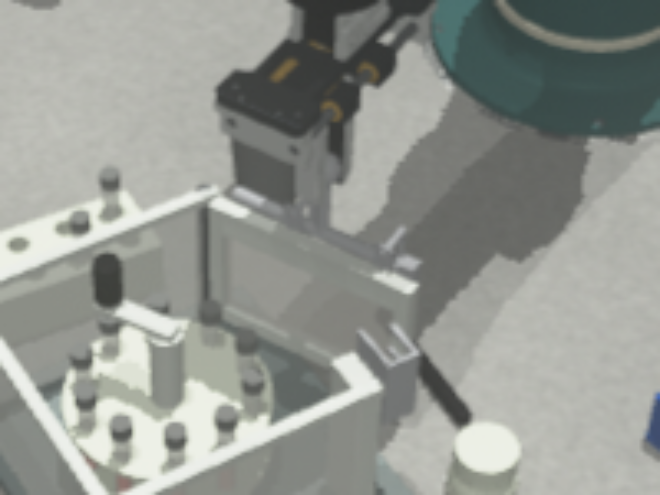

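View pics/top5.png

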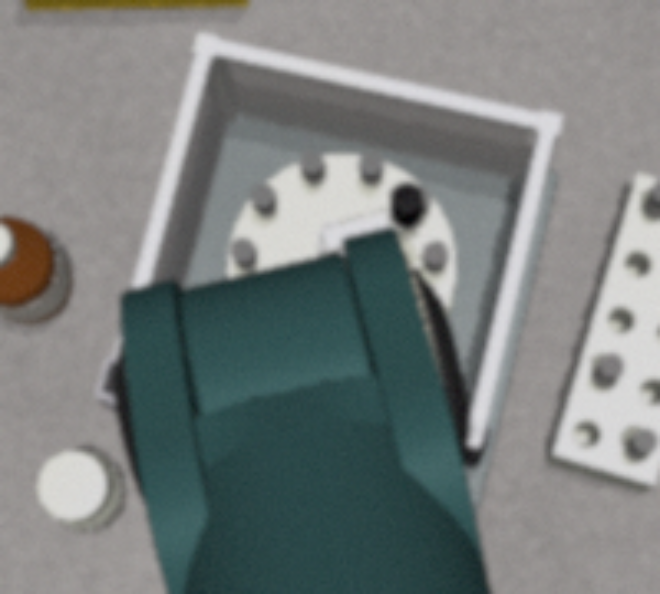

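The scene shows the gate ajar, with its free top corner at about (416,283) and the bolt nose well clear of the keeper at (390,340). I'll measure the edge and nudge the bolt back to its stop, since the last force suggests it may have eased off slightly.

```bash
python3 - <<'E'
from h import *
from station import *
s=np.load("scene5.npz")
e=onz(s,((416.5)/3.3+250-.5,(283.5)/3.3+170-.5),.145)[:2]; print("edge",e,gw(e),"L",np.linalg.norm(e-HINGE),"phi",np.arctan2(*(e-HINGE)[::-1])-np.arctan2(*UY[::-1]))
phi=.45; d=np.array([-np.sin(G+phi),np.cos(G+phi)])
p=observe()["tool_pos"]; f0=observe()["ft_force"]
print(r.line_to([*(p[:2]-.003*d),.178],feed=.03,threshold=6))
o=observe(); print(o["time_s"],o["ft_force"].round(1),(o["tool_pos"]-p).round(4),o["grip_width"]); v=o["tool_pos"][:2]-HINGE
print("r",np.linalg.norm(v),"along",v@d)
r.pause(.5); o=observe(); print(o["ft_force"].round(1),o["tool_pos"].round(4))
E
```

```text
edge [0.45005115 0.18894192] [-0.17416415  0.04726225] L 0.1681481223821382 phi 0.5037286332882542
False
32.7 [-6.2 13.5 -0.7] [-0.0003 -0.0009 -0.0003] 0.02220233884381916
r 0.08297663675625544 along 0.07973631974056468
[-6.4 13.4 -1.8] [0.4541 0.0998 0.1777]
```

```bash
python3 -c "
from station import *
job_done(); o=observe(); print(o['time_s'],o['grip_width'],o['tool_pos'])"
```

```text
the job is handed in; nothing more can be done
the job is handed in; nothing more can be done
```

I cranked the carousel just over a full turn, drew the bolt over the keeper and pulled the gate ajar. I then handed the job in at about 33 s with the gripper still holding the gate by the bolt's ball.

- **Carousel:** The first grip slipped off after about 57° because the jaws were set the wrong way, so I regrasped and turned the wrist with the crank. The camera put the grip about 373° counter-clockwise of where it started, against 380° from the arm's own position. The gate was shut and bolted throughout. The force on the tool rose to about 36 N in one part of the turn, probably because my estimate of the axis was 2 to 4 mm out.
- **Bolt:** I raised it 16 mm and drew it until I felt the stop at 49 mm. I pressed it back onto the stop at the end, with the ball about 80 mm from the hinge, as it should be when fully drawn. The arm is still pressing against that stop with about 15 N.
- **Gate:** The free edge stands about 7.5 to 8 cm out. The two measurements differ slightly: 0.45 rad from the arm's path and 0.50 rad from the camera, both within 5 to 10 cm.
- **Other things on the bench:** I moved none of them on purpose, and those visible in the last pictures looked undisturbed. I did not measure them again.

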